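# Close the double-lidded specimen cooler, then raise only its outer cover

### The arm

A 6-joint arm with a two-finger parallel gripper is mounted at the origin on the work surface. World frame = base frame: x ahead of the robot, y to its left, z up, the work surface at z = 0. Lengths are in m, angles in rad, forces in N, time in s.
With the tool pointing down it reaches from about 0.225 to 0.875 m from the base axis. Payload 3.4 kg.
Tool frame: the origin (TCP) lies between the finger pads; the fingertips stand 14 mm ahead of it and the grasp point (between the pads) lies 5 mm behind it; z points along the fingers, y is the direction in which the jaws open and shut (so a half turn about z gives the same grasp; the last joint's range is limited). The gripper opens to 85 mm and grips with 20 to 120 N. Pads are 22 mm wide; open, the fingers measure 114 mm over their backs; the gripper's body (76 mm by 85 mm) begins 54 mm behind the grasp point. The pads swing forward as they close: fully open they stand 13 mm farther back than shut.
Start: joints at [1.083, 0.276, 1.505, -0, 1.361, -0.121], TCP at [0.206, 0.537, 0.245] pointing down, gripper open.
Joint ranges: [-2.89, 2.89], [-0.75, 2.08], [0.22, 2.7], [-1.18, 4.32], [0.11, 2.71], [-2.7, 2.7]. Speed limits (rad/s): [2.57, 2.57, 3.14, 3.14, 3.14, 3.14].

### API

Orientations are given as a unit quaternion [w, x, y, z].
In Python, from rig import manip, get_image, job gives the robot as it stands. The module is installed in compiled form; this text tells all that it offers.
- The arm moves only by the tool step_arm, never from a script. Its argument "moves" is one flat list of numbers, 5 for each row, row after row: the shift along the tool's x, y, z as a fraction of full scale, then the turn about the tool's z as a fraction of full scale, then the gripper's target within -1 to 1 (shut at 1, half-way at 0, fully open at -1). In form: [dx, dy, dz, twist, hand, dx, dy, dz, twist, hand, ...]. A call has 1 to 5 rows; each row is the pose to reach, as a shift and turn from the pose commanded when the call began, along the tool's axes at that moment, turning the shorter way round; what a row does not reach only later rows make up. Full scale, the value 1, is 500 mm for a shift and pi rad for a turn. A row lasts 1/10 s, in which the tool goes at most 50 mm and 8.59 degrees, less where a joint would pass 70% of its speed; a pose out of reach is approached as far as the arm can. A call with a number of a shift or a turn outside -1 to 1 is refused whole. A call with a gripper value outside its range is refused whole. The fingers move at their own pace and stop on an object; "force" is the grip in N (left out, the last holds). Time passes only in rows, so rows that repeat a pose let the fingers close. It gives the time, the measured TCP pose, the force and the opening at its end, in the units of the state.
- manip.get_state(): the state, without advancing time (a new reading comes with each control period).
- get_image(name): name is "scene" or "top" or "wrist"; returns a dict with "frame" (420x560x3 uint8, blue, green, red), "fx", "fy", "cx", "cy" (pixels), "rvec" (rotation vector, rad) and "tvec" (3), from world to camera coordinates, as OpenCV has them; the wrist camera has in their place "T_tool_cam" (4x4, takes a point from camera to tool coordinates, whose origin is the TCP and whose axes are the flange's). Camera axes: x right, y down, z forward; pixel columns grow to the right and rows downward; lengths in m; the calibration is good to about 2 mm. A picture is of the moment at which its call begins: read the wrist's pose just before it. There is no depth.
- job.sign_off(): hands the job in, once; it reports no verdict.
The state is a dict: "clock": time; "qpos": joint angles; "qd": joint speeds; "effort": joint torques, N m; "position": TCP position; "ee_rot": TCP orientation; "contact_force": force on the tool from outside, world axes, zero at the start; "moment": the same for the moment, N m; "width": finger opening in m.
Only numpy, scipy, OpenCV 4.12 (cv2) and the standard library are available. Lean on these libraries where they do the work, as an engineer would, in place of code of your own. Each camera call takes 0.05 s, during which the arm holds its last target. There are 200 camera calls.

### The job

Take the purple-capped tube from the rack and lower it gently, round end down, into the well in the middle of the open cooler. Then carry the two nested lids over together by the orange grip post, set them down gently on the cooler so that the white inner lid is fully home, and let go of the post. Finally lift the blue outer cover alone by its collar, leaving the inner lid closed and undisturbed so that the request form can be laid on it, and finish still holding the cover level and still, a good hand's breadth (10 cm) above where it sat; leave everything else where it is.

Things in the scene. Friction and masses are not known exactly. Their poses are not given: they have to be found in the camera images.
- cooler: Round white insulated pot fixed to the bench: 150 mm across outside (160 mm over the grey lip), 115 mm tall, open at the top with a 130 mm bore, floor 10 mm thick. On the floor in the middle stands a square blue coolant block (86 mm square, top 52 mm above the bench) with one round upright well of 34 mm through it. Origin: centre of the underside, at bench level; z up.
- cooler_well (a point): Centre of the floor of the tube well, on the cooler's axis, 10 mm above the bench. A tube stands on this floor.
- cooler_rim (a point): Centre of the cooler's mouth, level with the top of its rim, 115 mm above the bench. When the inner lid is home, its plug hangs in the mouth and its flange lies on this rim, so that its origin is 12 mm below this point.
- tube_purple: The tube to load: 30 ml round-bottomed tube with a PURPLE screw cap, 85 mm tall, 50 g; body 29 mm across with a hemispherical bottom, cap 34 mm across and 19 mm high at the top. Stands loosely upright in one of the rack's three places, its bottom 6 mm above the bench. Origin: the lowest point of the round bottom; z towards the cap.
- tube_green: The same tube with a GREEN cap, in another place of the rack; stays there. Origin and axes as for the purple one.
- tube_yellow: The same tube with a YELLOW cap, in another place of the rack; stays there. Origin and axes as for the purple one.
- rack: Fixed red tube rack, 196 mm long (its x) by 76 mm wide, 50 mm high, with three places 60 mm apart along its x (at x = -60, 0 and +60 mm), each hole 31 mm across, its floor 6 mm above the bench. Tubes come straight up out of it. Origin: centre of the underside.
- inner_lid: White round inner lid, 0.3 kg: plug 120 mm across, 12 mm deep, lower edge bevelled, below a flange 150 mm across from 12 to 20 mm above the origin. A centre post rises from it: 36 mm across up to 42 mm above the origin, then an orange round grip 26 mm across up to 88 mm. Starts plug down on a grey 6 mm mat, the outer cover lying on it. Origin: centre of the plug's underside; z up.
- post_top (a point): Centre of the top of the inner lid's orange grip post, 88 mm above the inner lid's origin. Lifting by the post carries both lids, since the outer cover just lies on the flange. The orange grip stands 34 mm out of the cover's collar.
- outer_cover: Blue round outer cover, 0.16 kg: plate 164 mm across, 6 mm thick, a 7 mm skirt round the inner lid's flange, and a 44 mm centre hole with a collar (54 mm outside, wall 5 mm, white upper edge) standing 28 mm above the plate. Lies loosely on the flange, free to shift 3 mm sideways, the post up through its collar. Origin: centre of the plate's underside, nested 20 mm above the inner lid's; z up.
- collar_top (a point): Centre of the collar's upper edge, 34 mm above the outer cover's origin. Lifting by the outside of the collar takes the outer cover alone; the post of the inner lid then stands between the fingers, 34 mm above the collar's edge, and the cover clears the post top after about 70 mm of lift.
- specimen_pot: Bystander: cream specimen pot with a red lid, 66 mm across, 66 mm tall. Origin: centre of the underside.
- gel_bottle: Bystander: pale blue pump bottle of hand gel, 62 mm across, 162 mm tall. Origin: centre of the underside.
- label_roll: Bystander: white roll of labels lying flat, 64 mm across, 28 mm high. Origin: centre of the underside.
- mouse: Bystander: black computer mouse, 106 x 60 x 30 mm. Origin: centre of the underside.
Mind the look-alikes: they are no part of the job. What is shaped like the inner_lid but pink is not meant. Of the things shaped like the outer_cover, the blue one is meant.

How it is judged:
On the way, in this order (a step that is already met when the one before it is completed fails the run):
1. the purple-capped tube stands on the floor of the cooler's well and has been let go (horizontal distance between tube_purple and cooler_well below 0.006 m and z of tube_purple in the frame of cooler between 0.006 and 0.014 m and angle between tube_purple's own z axis and vertical below 0.2 rad and contact force between the fingers and tube_purple below 0.1 N and linear speed of tube_purple below 0.03 m/s), for 0.2 s.
2. both lids, still nested, sit on the cooler with the inner lid fully home, and the post has been let go (horizontal distance between tube_purple and cooler_well below 0.006 m and z of tube_purple in the frame of cooler between 0.006 and 0.014 m and angle between tube_purple's own z axis and vertical below 0.2 rad and horizontal distance between inner_lid and cooler below 0.009 m and z of inner_lid in the frame of cooler below 0.106 m and angle between inner_lid's own z axis and vertical below 0.03 rad and z of outer_cover in the frame of inner_lid below 0.024 m and angle between outer_cover's own z axis and vertical below 0.05 rad and contact force between the fingers and inner_lid below 0.1 N and linear speed of inner_lid below 0.03 m/s), for 0.2 s.
At the end, for the whole second after the job is handed in: The fingers hold the outer cover still, level within 0.15 rad, 80 mm or more above its seat, clear of inner lid and cooler; the inner lid is home (within 3 mm in height, 9 mm off centre, 0.03 rad of level) and untouched; the tube stands on the floor of the well (within 4 mm) (horizontal distance between tube_purple and cooler_well below 0.006 m and z of tube_purple in the frame of cooler between 0.006 and 0.014 m and angle between tube_purple's own z axis and vertical below 0.2 rad and horizontal distance between inner_lid and cooler below 0.009 m and z of inner_lid in the frame of cooler below 0.106 m and angle between inner_lid's own z axis and vertical below 0.03 rad and z of outer_cover in the frame of cooler above 0.203 m and angle between outer_cover's own z axis and vertical below 0.15 rad and contact force between the fingers and outer_cover above 1 N and contact force between each of outer_cover, the fingers and inner_lid below 0.1 N and contact force between outer_cover and cooler below 0.1 N and linear speed of each of outer_cover, inner_lid below 0.03 m/s); the arm keeps its last pose, push and grip.
It fails at once if the tube is pushed hard into the cooler (more than 30 N) or dropped into it (faster than 0.35 m/s in the lowest 60 mm) (contact force between tube_purple and cooler above 30 N or (linear speed of tube_purple above 0.35 m/s and horizontal distance between tube_purple and cooler_well below 0.065 m and z of tube_purple in the frame of cooler below 0.07 m)).
It fails at once if the lids are pushed hard onto the cooler (more than 50 N) or dropped onto it (faster than 0.35 m/s in the last 25 mm) (contact force between inner_lid and cooler above 50 N or (linear speed of inner_lid above 0.35 m/s and horizontal distance between inner_lid and cooler below 0.06 m and z of inner_lid in the frame of cooler below 0.128 m)).
It fails at once if the outer cover comes off the inner lid (by more than 6 mm) while the inner lid is not home on the cooler (z of outer_cover in the frame of inner_lid above 0.026 m and not (horizontal distance between inner_lid and cooler below 0.009 m and z of inner_lid in the frame of cooler below 0.106 m and angle between inner_lid's own z axis and vertical below 0.03 rad)).
It fails at once if another tube or a bystander is shifted by more than 30 mm or tipped (distance of any of tube_green, tube_yellow, specimen_pot, gel_bottle, label_roll, mouse from where it was at the start of the episode above 0.03 m or angle between any of tube_green, tube_yellow, specimen_pot, gel_bottle, label_roll, mouse's own z axis and vertical above 0.35 rad).
It also fails if it takes over 72 s, if anything falls off the work surface, if the arm or the gripper's body presses on something with over 40 N, if the wrist force passes 120 N, or if a joint passes its speed limit or range.

## Working session

There is one attempt and no reset: what is moved stays moved. The work goes in short steps, Python scripts to look and compute and a tool call to move; the robot and the scene stay as the last step left them, time stands still between calls to the robot, and variables do not carry over. Pictures are saved under pics/ and viewed, about 8 in all and at most 12, crops included, and the job is handed in when it is done.

Besides the shell and the picture viewer there is one more tool, called after "Request:" by a JSON object that holds its "api" and its "payload". step_arm: Moves the arm, as the interface text tells. Its arguments: {"type":"object","properties":{"moves":{"type":"array","items":{"type":"number","minimum":-1,"maximum":1}},"force":{"type":"number"}},"required":["moves"]}

```bash
mkdir -p pics; cat > h.py <<'E'
import numpy as np, cv2
from rig import manip, get_image, job
from scipy.spatial.transform import Rotation as R
def tool():
    s=manip.get_state(); q=s["ee_rot"]; T=np.eye(4)
    T[:3,:3]=R.from_quat([q[1],q[2],q[3],q[0]]).as_matrix(); T[:3,3]=s["position"]; return T,s
def look(n,fn=None):
    T,s=tool(); d=get_image(n)
    if fn: cv2.imwrite("pics/"+fn,d["frame"])
    if n=="wrist": M=T@np.array(d["T_tool_cam"])
    else:
        M=np.eye(4); r=cv2.Rodrigues(np.array(d["rvec"],float))[0]; M[:3,:3]=r.T; M[:3,3]=-r.T@np.array(d["tvec"]).ravel()
    d["M"]=M; return d
def ray(d,u,v,z):
    c=d["M"][:3,:3]@np.array([(u-d["cx"])/d["fx"],(v-d["cy"])/d["fy"],1]); o=d["M"][:3,3]
    return o+c*(z-o[2])/c[2]
def proj(d,p):
    q=np.linalg.inv(d["M"])@np.append(p,1); return d["fx"]*q[0]/q[2]+d["cx"],d["fy"]*q[1]/q[2]+d["cy"]
def blobs(d,lo,hi,amin=60):
    m=cv2.inRange(cv2.cvtColor(d["frame"],cv2.COLOR_BGR2HSV),np.array(lo),np.array(hi))
    n,l,st,c=cv2.connectedComponentsWithStats(m)
    return [(c[i].round(1),st[i].tolist()) for i in range(1,n) if st[i][4]>=amin]
def delta(p,dz=None):
    T,s=tool(); v=T[:3,:3].T@(np.array(p)-T[:3,3]); return v/0.5
E
python3 - <<'E'
from h import *
t=look("top","top.png"); s=look("scene","scene.png")
T,st=tool(); print(T.round(3),st); print(t["M"].round(3),s["M"].round(3),t["fx"])
E
```

```text
[[-0.933  0.359 -0.001  0.206]
 [ 0.359  0.933 -0.001  0.536]
 [ 0.    -0.002 -1.     0.245]
 [ 0.     0.     0.     1.   ]] {'clock': 0.1, 'qpos': array([ 1.08303076e+00,  2.76533955e-01,  1.50601392e+00, -4.28283821e-05,
        1.36069923e+00, -1.21003685e-01]), 'qd': array([ 0.00018606, -0.00259274, -0.00167762,  0.00076822, -0.00050407,
       -0.00094636]), 'effort': array([ 8.99948682e-04, -4.17697299e+01, -2.46405298e+01, -2.49603636e-04,
        5.72569596e-03, -8.94108041e-06]), 'position': array([0.20599915, 0.53634823, 0.24452199]), 'ee_rot': array([-2.27947954e-04,  1.82350389e-01,  9.83233264e-01, -7.95476348e-04]), 'contact_force': array([-0.64937492,  0.43310839,  0.45577811]), 'moment': array([0.0195856 , 0.00827748, 0.06748975]), 'width': 0.0856123565646345}
[[ 0.    -0.986  0.167  0.302]
 [-1.    -0.     0.     0.104]
 [-0.    -0.167 -0.986  1.498]
 [ 0.     0.     0.     1.   ]] [[ 0.816  0.49  -0.305  0.941]
 [ 0.577 -0.702  0.418 -0.498]
 [-0.01  -0.517 -0.856  1.304]
 [ 0.     0.     0.     1.   ]] 454.83092876446074
```

View pics/top.png

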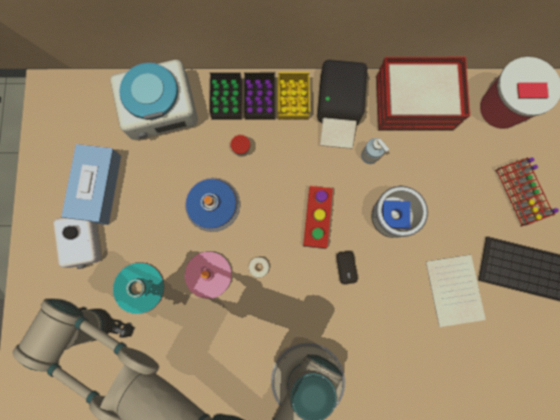

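View pics/scene.png

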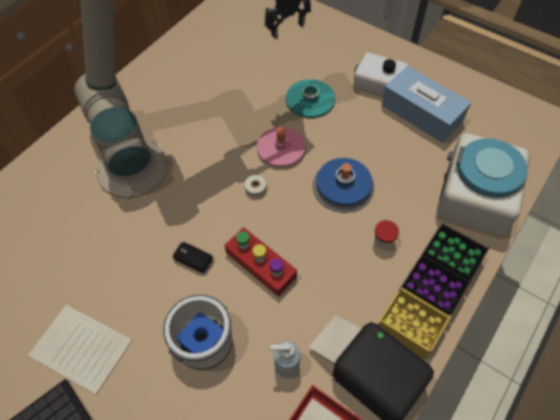

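Top view candidates:
- **Lids:** the blue cover with an orange post at (210,203) fits. The pink lid at (208,274) and teal cover at (138,288) are look-alikes.
- **Tubes:** purple is at (321,197), yellow at (320,215) and green at (318,234).
- **Cooler:** it is at (400,212), with the well at about (397,214).

I'll measure these and check them in one crop.

```bash
python3 - <<'E'
from h import *
for n in("top","scene"):
    d=look(n); print(n)
    for nm,lo,hi,z in(("purple",(130,100,60),(155,255,255),.091),("yel",(22,120,120),(33,255,255),.091),("green",(50,100,60),(75,255,255),.091),("orange",(5,150,130),(16,255,255),.094),("blue",(105,150,60),(120,255,255),.032)):
        for c,st in blobs(d,lo,hi,25):
            print(nm,c,st,ray(d,*c,z)[:2].round(3))
    if n=="top":
        f=d["frame"]; cv2.imwrite("pics/crop.png",cv2.resize(f[160:310,100:440],None,fx=2.3,fy=2.3,interpolation=cv2.INTER_CUBIC))
    # cooler lip ellipse: grey/white bright
E
```

```text
top
purple [248.7  83.7] [245, 79, 8, 10, 54] [0.949 0.188]
purple [258.3  83.6] [255, 79, 8, 10, 54] [0.95  0.157]
purple [267.9  83.6] [265, 79, 7, 10, 53] [0.95  0.125]
purple [249.1 100.7] [245, 90, 8, 23, 121] [0.89  0.187]
purple [258.7  97.3] [255, 90, 8, 16, 87] [0.902 0.155]
purple [268.4  97.1] [265, 90, 8, 16, 85] [0.903 0.124]
purple [259.3 109.4] [257, 107, 6, 6, 29] [0.86  0.153]
purple [269.1 109.4] [266, 107, 7, 6, 31] [0.86  0.121]
purple [321.  195.7] [316, 191, 11, 11, 88] [ 0.574 -0.043]
yel [293.2  96.4] [277, 71, 34, 46, 1213] [0.905 0.042]
yel [531.5 201.6] [529, 199, 6, 6, 28] [ 0.556 -0.704]
yel [535.2 209. ] [533, 207, 6, 5, 25] [ 0.532 -0.714]
yel [319.  214.3] [314, 209, 11, 11, 99] [ 0.515 -0.036]
yel [538.5 216.2] [536, 214, 6, 5, 26] [ 0.509 -0.722]
green [214.9  92.2] [211, 79, 8, 27, 140] [0.92  0.299]
green [224.5  83.5] [221, 79, 8, 10, 58] [0.95  0.268]
green [234.5  95.1] [230, 79, 9, 34, 168] [0.91  0.235]
green [224.8  97.6] [221, 90, 8, 16, 88] [0.901 0.266]
green [215.3 109.6] [213, 107, 6, 7, 31] [0.86  0.296]
green [225.3 109.4] [223, 107, 6
[... 1156 characters left out ...]
] [0.972 0.056]
green [242.4 237.6] [237, 232, 12, 12, 111] [ 0.46  -0.031]
green [441.9 234.9] [439, 232, 7, 7, 39] [0.883 0.274]
green [456.8 242.6] [448, 238, 18, 12, 110] [0.925 0.275]
green [436.1 243.9] [433, 241, 7, 7, 41] [0.883 0.241]
green [451.2 251.4] [442, 246, 19, 13, 125] [0.924 0.244]
green [431.3 251.9] [428, 249, 7, 6, 31] [0.883 0.213]
green [473.8 251.8] [468, 249, 13, 7, 71] [0.972 0.276]
green [446.5 259.8] [437, 255, 19, 12, 91] [0.925 0.215]
green [468.8 261. ] [463, 258, 13, 7, 76] [0.973 0.245]
green [464.6 269.6] [458, 267, 13, 7, 61] [0.975 0.217]
orange [257.9 246.8] [251, 243, 17, 12, 42] [ 0.511 -0.031]
blue [199.4 333.9] [178, 314, 44, 38, 940] [ 0.516 -0.285]
```

View pics/crop.png

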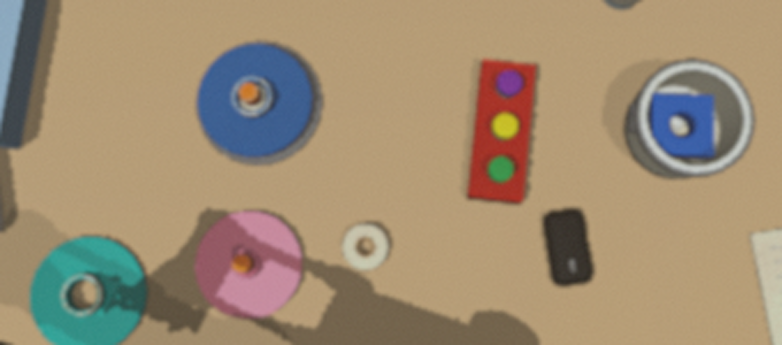

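The crop confirms the purple tube in the rack, the blue cover with its orange post, and the open cooler. I'll move above the tube, turning the jaws across the rack.

Request:
{"api": "step_arm", "payload": {"moves": [-0.4,-0.295,0,-0.08,-1,-0.4,-0.295,0,-0.08,-1,-0.4,-0.295,0,-0.08,-1,-0.4,-0.295,0,-0.08,-1,-0.4,-0.295,0,-0.08,-1]}}

```text
clock: 0.7
position: [0.3402, 0.3262, 0.2453]
ee_rot: [0.0, 0.057, 0.998, 0.0]
contact_force: [0.9, 0.5, 0.3]
width: 0.0855
```

```bash
python3 - <<'E'
from h import *
print(tool()[0].round(4), delta([.576,-.044,.245]).round(3))
E
```

```text
[[-9.934e-01  1.145e-01  3.000e-04  3.402e-01]
 [ 1.145e-01  9.934e-01  1.000e-04  3.262e-01]
 [-3.000e-04  1.000e-04 -1.000e+00  2.453e-01]
 [ 0.000e+00  0.000e+00  0.000e+00  1.000e+00]] [-0.553 -0.682  0.001]
```

Request:
{"api": "step_arm", "payload": {"moves": [-0.277,-0.341,0,0,-1,-0.277,-0.341,0,0,-1,-0.277,-0.341,0,0,-1,-0.277,-0.341,0,0,-1,-0.277,-0.341,0,0,-1]}}

```text
clock: 1.2
position: [0.4597, 0.139, 0.2453]
ee_rot: [0.001, 0.06, 0.998, -0.001]
contact_force: [0.7, 0.8, -0.0]
width: 0.0855
```

Request:
{"api": "step_arm", "payload": {"moves": [-0.276,-0.341,0,0,-1,-0.276,-0.341,0,0,-1,-0.276,-0.341,0,0,-1,-0.276,-0.341,0,0,-1,-0.276,-0.341,0,0,-1]}}

```text
clock: 1.7
position: [0.5773, -0.0469, 0.2447]
ee_rot: [0.001, 0.059, 0.998, -0.001]
contact_force: [-0.4, 1.2, 0.5]
width: 0.0853
```

```bash
python3 - <<'E'
from h import *
print(tool()[0].round(4))
d=look("wrist","w1.png")
print(d["M"].round(3),d["fx"])
for nm,lo,hi in(("purple",(130,80,40),(158,255,255)),("yel",(22,120,120),(33,255,255)),("green",(50,100,60),(75,255,255))):
    for c,st in blobs(d,lo,hi,200): print(nm,c,st,ray(d,*c,.091)[:2].round(4))
E
```

```text
[[-0.9929  0.1186  0.001   0.5773]
 [ 0.1186  0.9929 -0.0018 -0.0469]
 [-0.0012 -0.0016 -1.      0.2447]
 [ 0.      0.      0.      1.    ]]
[[ 0.119  0.945  0.305  0.5  ]
 [ 0.993 -0.113 -0.038 -0.038]
 [-0.002  0.308 -0.952  0.372]
 [ 0.     0.     0.     1.   ]] 294.6297232400346
purple [279.2 195.4] [263, 178, 34, 35, 946] [ 0.5734 -0.0437]
purple [444.1 403.4] [424, 382, 45, 38, 949] [0.8687 0.1326]
yel [279.1 134.6] [261, 116, 37, 38, 1057] [ 0.5158 -0.037 ]
green [279.   64.2] [261, 43, 37, 43, 1254] [ 0.4573 -0.0303]
```

View pics/w1.png

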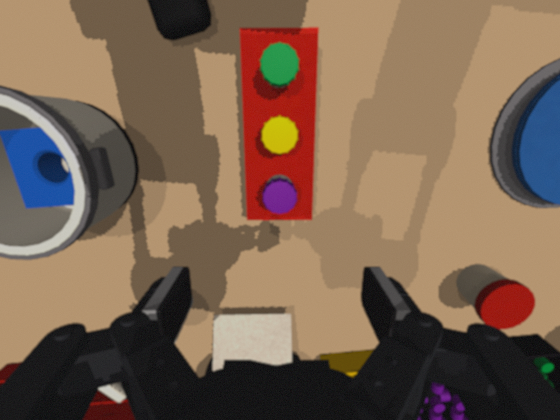

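The wrist view shows the purple cap at (279,195), giving (0.575,-0.044), with the rack axis aligned with the image. Next I'll descend and grip the cap.

Request:
{"api": "step_arm", "payload": {"moves": [0.004,0.006,0.1,0,-1,0.004,0.006,0.2,0,-1,0.004,0.006,0.28,0,-1,0.004,0.006,0.337,0,-1,0.004,0.006,0.337,0,-1]}}

```text
clock: 2.25
position: [0.5693, -0.0379, 0.0727]
ee_rot: [-0.005, 0.057, 0.998, 0.001]
contact_force: [0.1, 0.2, -0.1]
width: 0.0856
```

Request:
{"api": "step_arm", "payload": {"moves": [0,0,0,0,1,0,0,0,0,1,0,0,0,0,1,0,0,0,0,1,0,0,0,0,1], "force": 30}}

```text
clock: 2.75
position: [0.5746, -0.0402, 0.0787]
ee_rot: [0.002, 0.058, 0.998, -0.001]
contact_force: [-0.9, -1.9, 6.6]
width: 0.033
```

Request:
{"api": "step_arm", "payload": {"moves": [0,0,0,0,1,0,0,0,0,1,0,0,0,0,1,0,0,0,0,1,0,0,0,0,1]}}

```text
clock: 3.25
position: [0.5747, -0.0402, 0.0786]
ee_rot: [0.002, 0.058, 0.998, -0.001]
contact_force: [-0.4, -1.5, 7.0]
width: 0.0331
```

Request:
{"api": "step_arm", "payload": {"moves": [0,0,-0.06,0,1,0,0,-0.14,0,1,0,0,-0.24,0,1,0,0,-0.34,0,1,0,0,-0.36,0,1]}}

```text
clock: 3.75
position: [0.5763, -0.0398, 0.2639]
ee_rot: [0.006, 0.058, 0.998, -0.0]
contact_force: [0.6, 0.4, -0.0]
width: 0.0333
```

Request:
{"api": "step_arm", "payload": {"moves": [-0.12,-0.2,0,0,1,-0.12,-0.24,0,0,1,-0.12,-0.24,0,0,1,-0.12,-0.24,0,0,1,-0.12,-0.24,0,0,1]}}

```text
clock: 4.25
position: [0.6187, -0.1659, 0.2556]
ee_rot: [-0.001, 0.059, 0.998, 0.001]
contact_force: [0.3, 0.1, -0.4]
width: 0.0335
```

```bash
python3 - <<'E'
from h import *
print(tool()[0].round(4))
d=look("wrist","w2.png")
for c,st in blobs(d,(100,120,40),(125,255,255),100): print(c,st,ray(d,*c,.052)[:2].round(4))
E
```

```text
[[-0.9931  0.1169 -0.0021  0.6187]
 [ 0.1169  0.9931  0.0019 -0.1659]
 [ 0.0023  0.0017 -1.      0.2556]
 [ 0.      0.      0.      1.    ]]
[150.9 112.3] [102, 68, 94, 91, 6593] [ 0.5205 -0.2883]
```

View pics/w2.png

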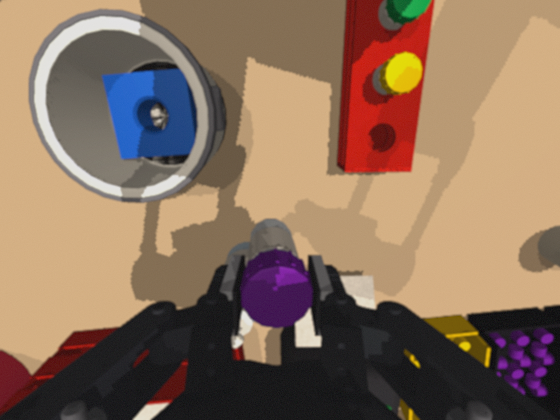

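The wrist view shows the purple tube gripped, the cooler's rim centred at about (125,105), and the block's corners near (104,77), (191,67), (197,155) and (122,159). I'll fit both.

```bash
cat > fit.py <<'E'
from h import *
def circ(P):
    A=np.c_[2*P,np.ones(len(P))]; s=np.linalg.lstsq(A,(P**2).sum(1),rcond=None)[0]
    return s[:2],np.sqrt(s[2]+s[:2]@s[:2])
def cfit(d,m,z):
    c=max(cv2.findContours(m,cv2.RETR_EXTERNAL,cv2.CHAIN_APPROX_NONE)[0],key=cv2.contourArea)
    h=cv2.convexHull(c)[:,0]; h=h[(h[:,0]>1)&(h[:,1]>1)&(h[:,0]<558)&(h[:,1]<418)]
    P=np.array([ray(d,*p,z)[:2] for p in h.astype(float)])
    c0,r=circ(P); e=np.hypot(*(P-c0).T)-r
    return c0.round(4),round(r,4),round(e.std(),4),len(h)
E
python3 - <<'E'
from fit import *
d=look("wrist"); f=d["frame"]; hsv=cv2.cvtColor(f,cv2.COLOR_BGR2HSV)
m=cv2.inRange(hsv,(0,0,190),(179,50,255)); m[:,230:]=0; m[210:]=0
print("rim",cfit(d,m,.115))
b=cv2.inRange(hsv,(100,120,40),(125,255,255)); b[:,230:]=0
c=max(cv2.findContours(b,cv2.RETR_EXTERNAL,cv2.CHAIN_APPROX_NONE)[0],key=cv2.contourArea)
h=cv2.approxPolyDP(cv2.convexHull(c),6,True)[:,0].astype(float); P=np.array([ray(d,*p,.052)[:2] for p in h])
print(h,P.round(4),P.mean(0).round(4),np.linalg.norm(P-np.roll(P,1,0),axis=1).round(4))
for n in("top","scene"):
    t=look(n); hs=cv2.cvtColor(t["frame"],cv2.COLOR_BGR2HSV)
    b=cv2.inRange(hs,(105,150,60),(120,255,255)); u,v=proj(t,[.525,-.29,.052]); k=np.zeros_like(b); cv2.circle(k,(int(u),int(v)),35,255,-1); b&=k
    c=max(cv2.findContours(b,cv2.RETR_EXTERNAL,cv2.CHAIN_APPROX_NONE)[0],key=cv2.contourArea)
    h=cv2.approxPolyDP(cv2.convexHull(c),4,True)[:,0].astype(float); P=np.array([ray(t,*p,.052)[:2] for p in h])
    print(n,h.tolist(),P.mean(0).round(4),np.linalg.norm(P-np.roll(P,1,0),axis=1).round(4))
    m=cv2.inRange(hs,(0,0,170),(179,60,255)); u,v=proj(t,[.52,-.29,.115]); k=np.zeros_like(m); cv2.circle(k,(int(u),int(v)),42,255,-1)
    print(n,cfit(t,m&k,.115))
E
```

```text
rim (array([ 0.5228, -0.2901]), np.float64(0.0724), np.float64(0.0012), 33)
[[176.  68.]
 [194. 109.]
 [188. 152.]
 [121. 158.]
 [102.  75.]] [[ 0.4816 -0.2517]
 [ 0.5226 -0.2413]
 [ 0.5662 -0.257 ]
 [ 0.564  -0.3325]
 [ 0.4792 -0.3286]] [ 0.5227 -0.2822] [0.077  0.0423 0.0462 0.0756 0.0848]Traceback (most recent call last):
  File "<stdin>", line 12, in <module>
ValueError: max() iterable argument is empty
```

```bash
python3 - <<'E'
from h import *
T,s=tool();print(T.round(4)); d=look("wrist"); t=look("scene")
g=lambda L:T[:3,3]+T[:3,2]*L
print("cap top/bottom proj wrist",[np.round(proj(d,g(L)),1) for L in(-.015,.004,.055,.070)])
print("scene",[np.round(proj(t,g(L)),1) for L in(-.015,.004,.055,.070)])
a=cv2.resize(d["frame"][200:340,200:350],None,fx=4,fy=4,interpolation=cv2.INTER_CUBIC)[:560]
u,v=np.round(proj(t,g(.03))).astype(int); b=cv2.resize(t["frame"][v-35:v+35,u-25:u+25],(200,280),interpolation=cv2.INTER_CUBIC)
o=np.zeros((560,800,3),np.uint8); o[:560,:600]=a; o[:280,600:]=b; cv2.imwrite("pics/tube.png",o); print(u,v)
E
```

```text
[[-9.935e-01  1.142e-01 -9.000e-04  6.186e-01]
 [ 1.142e-01  9.935e-01  1.100e-03 -1.643e-01]
 [ 1.000e-03  1.000e-03 -1.000e+00  2.565e-01]
 [ 0.000e+00  0.000e+00  0.000e+00  1.000e+00]]
cap top/bottom proj wrist [array([276.5, 301. ]), array([276.4, 278.7]), array([276.3, 239. ]), array([276.3, 230.8])]
scene [array([256.5, 279.6]), array([256.9, 283.2]), array([258.2, 292.4]), array([258.5, 294.9])]
258 288
```

View pics/tube.png

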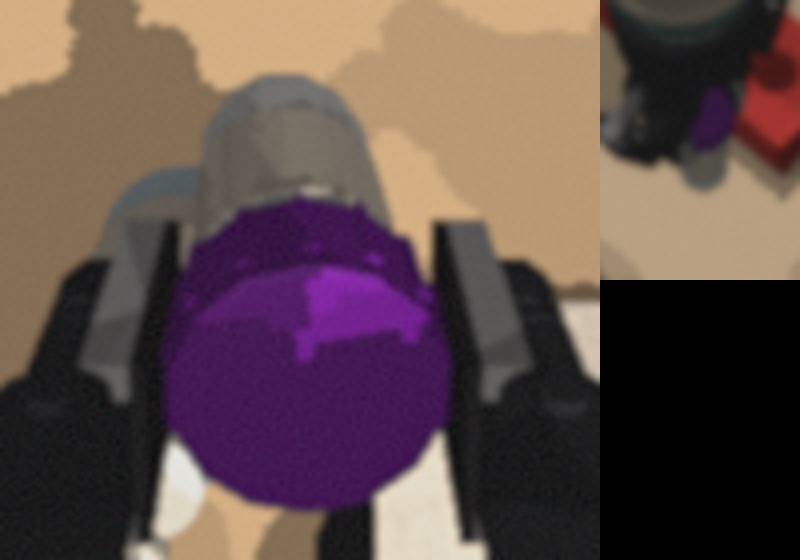

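The wrist crop shows the tube tilted slightly in the jaws: its bottom sits about 3.6 mm toward tool -y, roughly 0.06 rad. I'll offset the target to match and go above the well.

Request:
{"api": "step_arm", "payload": {"moves": [0.04,-0.066,0,0,1,0.1,-0.164,0,0,1,0.14,-0.23,0,0,1,0.161,-0.264,0,0,1,0.161,-0.264,0,0,1]}}

```text
clock: 5.0
position: [0.5223, -0.2889, 0.2572]
ee_rot: [-0.0, 0.059, 0.998, -0.001]
contact_force: [1.2, -0.1, -0.1]
width: 0.033
```

Request:
{"api": "step_arm", "payload": {"moves": [0,0,0.06,0,1,0,0,0.08,0,1,0,0,0.1,0,1,0,0,0.1,0,1,0,0,0.1,0,1]}}

```text
clock: 5.5
position: [0.5247, -0.287, 0.2072]
ee_rot: [0.0, 0.057, 0.998, -0.0]
contact_force: [0.9, 0.3, -0.3]
width: 0.0328
```

```bash
python3 - <<'E'
from h import *
print(tool()[0].round(4)); d=look("wrist"); print(delta([.5235,-.286,.083]).round(4))
print(np.round(proj(d,[.523,-.289,.052]),1))
cv2.imwrite("pics/w3.png",cv2.resize(d["frame"],(784,588),interpolation=cv2.INTER_CUBIC))
E
```

```text
[[-9.935e-01  1.142e-01  6.000e-04  5.247e-01]
 [ 1.142e-01  9.935e-01 -2.000e-04 -2.870e-01]
 [-6.000e-04 -1.000e-04 -1.000e+00  2.072e-01]
 [ 0.000e+00  0.000e+00  0.000e+00  1.000e+00]]
[0.0031 0.0025 0.2491]
[274.  197.8]
```

View pics/w3.png

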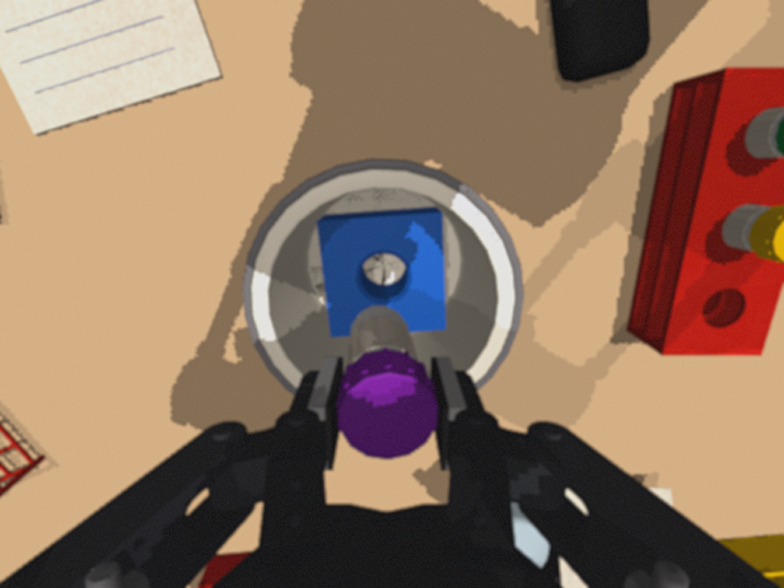

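The well is at (384,275) in the enlarged view, within about 1.5 mm of the prediction. Lowering in steps and watching the force.

Request:
{"api": "step_arm", "payload": {"moves": [0.004,0.002,0.04,0,1,0.004,0.002,0.08,0,1,0.004,0.002,0.11,0,1,0.004,0.002,0.134,0,1,0.004,0.002,0.134,0,1]}}

```text
clock: 6.05
position: [0.5217, -0.2857, 0.1387]
ee_rot: [-0.001, 0.058, 0.998, 0.001]
contact_force: [0.1, 0.3, -0.1]
width: 0.033
```

Request:
{"api": "step_arm", "payload": {"moves": [0,0,0.015,0,1,0,0,0.03,0,1,0,0,0.045,0,1,0,0,0.06,0,1,0,0,0.06,0,1]}}

```text
clock: 6.55
position: [0.5214, -0.2857, 0.1084]
ee_rot: [-0.001, 0.058, 0.998, 0.001]
contact_force: [-0.0, -0.3, -0.3]
width: 0.0331
```

Request:
{"api": "step_arm", "payload": {"moves": [0,0,0.012,0,1,0,0,0.024,0,1,0,0,0.036,0,1,0,0,0.044,0,1,0,0,0.044,0,1]}}

```text
clock: 7.05
position: [0.5217, -0.2859, 0.087]
ee_rot: [-0.001, 0.058, 0.998, 0.0]
contact_force: [-0.4, 0.5, -1.0]
width: 0.0331
```

Request:
{"api": "step_arm", "payload": {"moves": [0,0,0.003,0,1,0,0,0.006,0,1,0,0,0.006,0,1]}}

```text
clock: 7.35
position: [0.5221, -0.2862, 0.0848]
ee_rot: [0.0, 0.058, 0.998, 0.0]
contact_force: [-0.6, -0.3, -0.7]
width: 0.0329
```

Request:
{"api": "step_arm", "payload": {"moves": [0,0,0,0,0.1,0,0,0,0,0,0,0,0,0,-0.1,0,0,0,0,-0.1,0,0,0,0,-0.1]}}

```text
clock: 7.85
position: [0.5222, -0.2862, 0.0848]
ee_rot: [0.0, 0.058, 0.998, 0.0]
contact_force: [-1.2, -0.4, -0.3]
width: 0.0472
```

Request:
{"api": "step_arm", "payload": {"moves": [0,0,-0.04,0,-0.1,0,0,-0.1,0,-0.1,0,0,-0.2,0,-0.1,0,0,-0.3,0,-0.1,0,0,-0.35,0,-1]}}

```text
clock: 8.35
position: [0.5235, -0.2871, 0.2648]
ee_rot: [0.003, 0.058, 0.998, -0.002]
contact_force: [-0.5, 0.0, 0.4]
width: 0.0605
```

Request:
{"api": "step_arm", "payload": {"moves": [0.0,0.1,0,0,-1,0,0.2,0,0,-1,0,0.3,0,0,-1,0,0.3,0,0,-1,0,0.3,0,0,-1]}}

```text
clock: 8.85
position: [0.5395, -0.1362, 0.26]
ee_rot: [0.0, 0.056, 0.998, -0.0]
contact_force: [0.0, 0.1, 0.5]
width: 0.0852
```

```bash
python3 - <<'E'
from h import *
print(tool()[0].round(4))
for n in("top","scene","wrist"):
    d=look(n)
    for z in (.095,):
        for c,st in blobs(d,(130,80,30),(158,255,255),25):
            p=ray(d,*c,z)[:2]
            if np.hypot(*(p-[.523,-.289]))<.05: print(n,c,st,p.round(4))
    if n!="wrist":
        for nm,lo,hi,z in(("orange",(4,130,90),(18,255,255),.094),("blue",(104,130,40),(122,255,255),.032)):
            for c,st in blobs(d,lo,hi,20): print(nm,c,st,ray(d,*c,z)[:2].round(3))
E
```

```text
[[-9.937e-01  1.124e-01  3.000e-04  5.395e-01]
 [ 1.124e-01  9.937e-01 -7.000e-04 -1.362e-01]
 [-4.000e-04 -7.000e-04 -1.000e+00  2.600e-01]
 [ 0.000e+00  0.000e+00  0.000e+00  1.000e+00]]
top [395.6 211. ] [392, 207, 8, 10, 58] [ 0.525  -0.2748]
orange [443.6  69.8] [384, 56, 86, 61, 260] [ 0.997 -0.454]
orange [429.4 120.9] [424, 120, 11, 3, 22] [ 0.82  -0.397]
orange [454. 121.] [446, 120, 16, 4, 29] [ 0.82  -0.477]
orange [406.2 125.6] [392, 125, 27, 3, 41] [ 0.804 -0.322]
orange [238.7 142.1] [230, 135, 21, 19, 52] [0.749 0.218]
orange [522.2 189.3] [499, 158, 52, 67, 746] [ 0.594 -0.677]
orange [318.6 215.4] [303, 186, 30, 62, 196] [ 0.511 -0.034]
orange [507.9 193.4] [505, 188, 7, 12, 24] [ 0.581 -0.631]
orange [207.8 200. ] [204, 196, 8, 8, 48] [0.56  0.313]
orange [318.7 214.5] [312, 208, 15, 14, 63] [ 0.514 -0.034]
orange [545.7 216.4] [540, 214, 14, 6, 22] [ 0.508 -0.743]
orange [531.5 221.3] [526, 219, 13, 5, 25] [ 0.493 -0.697]
orange [317.  233.2] [311, 226, 14, 15, 53] [ 0.455 -0.028]
orange [205.4 274. ] [201, 271, 9, 7, 53] [0.33  0.315]
blue [210.8 203.6] [187, 180, 48, 47, 1457] [0.559 0.312]
blue [389.3 211.1] [383, 200, 18, 27, 249] [ 0.535 -0.271]
scene [200.2 327.5] [193, 321, 15, 14, 170] [ 0.5281 -0.2824]
orange [280.4 133.5] [277, 129, 7, 12, 55] [0.34  0.308]
orange [345.4 170. ] [342, 165, 8, 13, 65] [0.567 0.305]
orange [259.6 247.8] [251, 239, 19, 20, 85] [ 0.516 -0.031]
orange [342.3 406.4] [329, 397, 27, 19, 28] [ 0.898 -0.24 ]
blue [343.8 183.6] [318, 159, 53, 45, 1499] [0.57  0.302]
blue [199.3 335.4] [177, 313, 46, 39, 797] [ 0.518 -0.288]
wrist [138.8 195.9] [120, 178, 39, 35, 966] [ 0.5222 -0.2778]
```

Wrist and scene rays meet at cap height z≈0.087, (0.524,-0.282). So the tube stands on the well floor leaning about 0.1 rad, within the 0.2 limit. Next I'll move over the lids.

Request:
{"api": "step_arm", "payload": {"moves": [0.028,0.446,0,0,-1,0.028,0.446,0,0,-1,0.028,0.446,0,0,-1,0.028,0.446,0,0,-1,0.028,0.446,0,0,-1]}}

```text
clock: 9.5
position: [0.5515, 0.0881, 0.2597]
ee_rot: [-0.0, 0.058, 0.998, 0.001]
contact_force: [-0.9, -0.2, -0.6]
width: 0.085
```

Request:
{"api": "step_arm", "payload": {"moves": [0.028,0.446,0,0,-1,0.028,0.446,0,0,-1,0.028,0.446,0,0,-1,0.028,0.446,0,0,-1,0.028,0.446,0,0,-1]}}

```text
clock: 10.0
position: [0.5639, 0.3118, 0.2592]
ee_rot: [-0.0, 0.057, 0.998, 0.001]
contact_force: [-0.2, 0.1, -0.0]
width: 0.0854
```

```bash
python3 - <<'E'
from fit import *
T=tool()[0]; print(T.round(4)); d=look("wrist","w4.png"); hs=cv2.cvtColor(d["frame"],cv2.COLOR_BGR2HSV)
for c,st in blobs(d,(4,120,80),(18,255,255),150): print(c,st,ray(d,*c,.094)[:2].round(4))
print(cfit(d,cv2.inRange(hs,(100,110,30),(125,255,255)),.032))
E
```

```text
[[-9.934e-01  1.146e-01 -1.000e-04  5.639e-01]
 [ 1.146e-01  9.934e-01  1.700e-03  3.118e-01]
 [ 3.000e-04  1.600e-03 -1.000e+00  2.592e-01]
 [ 0.000e+00  0.000e+00  0.000e+00  1.000e+00]]
[277.7 192.2] [267, 177, 23, 29, 490] [0.5593 0.3142]
(array([0.5616, 0.314 ]), np.float64(0.0802), np.float64(0.0003), 46)
```

View pics/w4.png

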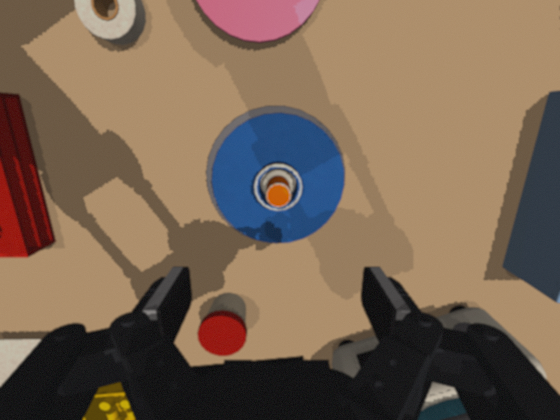

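The wrist view shows the orange post top at (278,196) and the blue plate centred at (0.562,0.314). Descending to grip the post above the collar.

Request:
{"api": "step_arm", "payload": {"moves": [0.004,0.004,0.1,0,-1,0.004,0.004,0.2,0,-1,0.004,0.004,0.29,0,-1,0.004,0.004,0.34,0,-1,0.004,0.004,0.358,0,-1]}}

```text
clock: 10.55
position: [0.5601, 0.3088, 0.077]
ee_rot: [-0.003, 0.059, 0.998, -0.002]
contact_force: [0.5, 0.1, 0.8]
width: 0.0856
```

Request:
{"api": "step_arm", "payload": {"moves": [0,0,0,0,-1,0,0,0,0,0.3,0,0,0,0,0.3,0,0,0,0,1,0,0,0,0,1], "force": 60}}

```text
clock: 11.05
position: [0.5621, 0.3122, 0.0823]
ee_rot: [0.001, 0.058, 0.998, 0.001]
contact_force: [0.9, 4.6, 2.0]
width: 0.0283
```

Request:
{"api": "step_arm", "payload": {"moves": [0,0,0,0,1,0,0,0,0,1,0,0,0,0,1]}}

```text
clock: 11.35
position: [0.5622, 0.3124, 0.0826]
ee_rot: [0.002, 0.058, 0.998, 0.001]
contact_force: [-0.8, 2.1, 5.4]
width: 0.0242
```

Request:
{"api": "step_arm", "payload": {"moves": [0,0,-0.02,0,1,0,0,-0.06,0,1,0,0,-0.12,0,1,0,0,-0.18,0,1,0,0,-0.24,0,1]}}

```text
clock: 11.85
position: [0.56, 0.3105, 0.2006]
ee_rot: [-0.002, 0.058, 0.998, -0.001]
contact_force: [0.1, 0.3, -5.4]
width: 0.024
```

Request:
{"api": "step_arm", "payload": {"moves": [0,0,-0.06,0,1,0,0,-0.12,0,1,0,0,-0.15,0,1,0,0,-0.16,0,1,0,0,-0.16,0,1]}}

```text
clock: 12.35
position: [0.5608, 0.3109, 0.2804]
ee_rot: [-0.001, 0.058, 0.998, -0.0]
contact_force: [-0.0, 1.0, -6.2]
width: 0.024
```

```bash
python3 - <<'E'
from h import *
T,s=tool(); print(T.round(4),s["contact_force"],s["moment"]); d=look("wrist","w5.png"); print(delta([.522,-.289,.28]).round(3))
E
```

```text
[[-9.933e-01  1.151e-01 -1.100e-03  5.608e-01]
 [ 1.152e-01  9.933e-01 -8.000e-04  3.109e-01]
 [ 1.000e-03 -9.000e-04 -1.000e+00  2.804e-01]
 [ 0.000e+00  0.000e+00  0.000e+00  1.000e+00]] [-0.02470954  0.97431018 -6.24388206] [ 0.00945004  0.01164635 -0.01605506]
[-6.200e-02 -1.201e+00  1.000e-03]
```

View pics/w5.png

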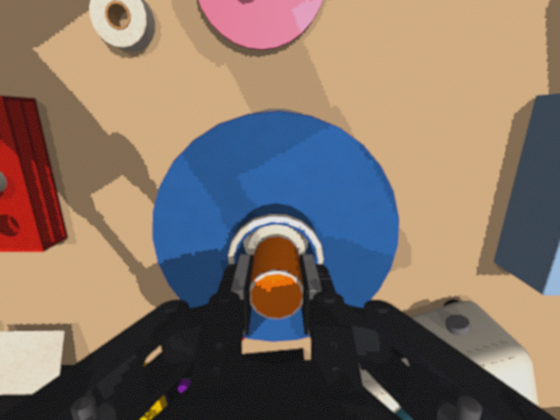

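The wrist view shows both lids lifted, with the orange post gripped at (275,295) and the blue cover still nested. Carrying them over.

Request:
{"api": "step_arm", "payload": {"moves": [-0.003,-0.05,0,0,1,-0.007,-0.13,0,0,1,-0.011,-0.22,0,0,1,-0.016,-0.31,0,0,1,-0.021,-0.4,0,0,1]}}

```text
clock: 12.9
position: [0.5471, 0.1097, 0.2787]
ee_rot: [-0.002, 0.057, 0.998, -0.0]
contact_force: [1.0, -1.0, -5.8]
width: 0.0241
```

Request:
{"api": "step_arm", "payload": {"moves": [-0.004,-0.08,0,0,1,-0.008,-0.16,0,0,1,-0.012,-0.24,0,0,1,-0.017,-0.32,0,0,1,-0.021,-0.4,0,0,1]}}

```text
clock: 13.4
position: [0.5346, -0.0898, 0.2788]
ee_rot: [-0.002, 0.058, 0.998, 0.0]
contact_force: [0.8, 0.1, -6.2]
width: 0.0242
```

Request:
{"api": "step_arm", "payload": {"moves": [-0.004,-0.08,0,0,1,-0.008,-0.16,0,0,1,-0.012,-0.24,0,0,1,-0.017,-0.32,0,0,1,-0.021,-0.37,0,0,1]}}

```text
clock: 13.9
position: [0.5237, -0.2763, 0.2785]
ee_rot: [-0.002, 0.059, 0.998, 0.0]
contact_force: [0.7, 0.4, -5.2]
width: 0.0242
```

Request:
{"api": "step_arm", "payload": {"moves": [0,-0.03,0,0,1,0,-0.03,0,0,1,0,-0.03,0,0,1]}}

```text
clock: 14.2
position: [0.523, -0.287, 0.2798]
ee_rot: [-0.001, 0.058, 0.998, 0.002]
contact_force: [1.1, 0.2, -5.8]
width: 0.024
```

```bash
python3 - <<'E'
from fit import *
T,s=tool(); print(T.round(4),s["contact_force"]); d=look("wrist"); hs=cv2.cvtColor(d["frame"],cv2.COLOR_BGR2HSV)
m=cv2.inRange(hs,(100,110,30),(125,255,255)); m[300:]=0
z=T[2,3]-.0826+.032
c=max(cv2.findContours(m,cv2.RETR_EXTERNAL,cv2.CHAIN_APPROX_NONE)[0],key=cv2.contourArea)
h=cv2.convexHull(c)[:,0].astype(float); h=h[h[:,1]<270]
for zz in(z-.003,z,z+.003):
    P=np.array([ray(d,*p,zz)[:2] for p in h]); c0,r=circ(P); print(zz.round(4),c0.round(4),r.round(4),(np.hypot(*(P-c0).T)-r).std().round(5))
print("to go",delta([.522,-.289,.28]).round(4))
E
```

```text
[[-0.9933  0.1152 -0.0016  0.523 ]
 [ 0.1152  0.9933  0.0031 -0.287 ]
 [ 0.002   0.0029 -1.      0.2798]
 [ 0.      0.      0.      1.    ]] [ 1.05457036  0.21140227 -5.79608353]
0.2262 [ 0.5235 -0.2851] 0.0812 0.00018
0.2292 [ 0.5222 -0.285 ] 0.0798 0.00018
0.2322 [ 0.5209 -0.2849] 0.0785 0.00017
to go [ 0.0018 -0.005   0.0003]
```

Request:
{"api": "step_arm", "payload": {"moves": [0.001,-0.006,0.02,0,1,0.001,-0.006,0.06,0,1,0.001,-0.006,0.1,0,1,0.001,-0.006,0.13,0,1,0.001,-0.006,0.14,0,1]}}

```text
clock: 14.75
position: [0.5214, -0.2893, 0.2083]
ee_rot: [-0.002, 0.057, 0.998, 0.001]
contact_force: [0.2, -0.1, -5.5]
width: 0.0242
```

Request:
{"api": "step_arm", "payload": {"moves": [0,0,0.01,0,1,0,0,0.02,0,1,0,0,0.03,0,1,0,0,0.036,0,1,0,0,0.036,0,1]}}

```text
clock: 15.25
position: [0.5224, -0.2912, 0.1925]
ee_rot: [-0.0, 0.058, 0.998, 0.0]
contact_force: [-0.2, 0.9, -4.9]
width: 0.0242
```

Request:
{"api": "step_arm", "payload": {"moves": [0,0,0.004,0,1,0,0,0.008,0,1,0,0,0.012,0,1,0,0,0.016,0,1,0,0,0.016,0,1]}}

```text
clock: 15.75
position: [0.5224, -0.2911, 0.1844]
ee_rot: [-0.0, 0.058, 0.998, 0.0]
contact_force: [0.9, -0.6, -6.2]
width: 0.0243
```

Request:
{"api": "step_arm", "payload": {"moves": [0,0,0.003,0,1,0,0,0.006,0,1,0,0,0.008,0,1,0,0,0.008,0,1]}}

```text
clock: 16.15
position: [0.5225, -0.2912, 0.1806]
ee_rot: [-0.0, 0.058, 0.998, 0.0]
contact_force: [-0.5, 0.8, -5.5]
width: 0.0241
```

Request:
{"api": "step_arm", "payload": {"moves": [0,0,0.002,0,1,0,0,0.004,0,1,0,0,0.004,0,1]}}

```text
clock: 16.45
position: [0.5226, -0.2915, 0.1797]
ee_rot: [0.0, 0.058, 0.998, -0.0]
contact_force: [-1.5, 0.1, 0.2]
width: 0.0243
```

Request:
{"api": "step_arm", "payload": {"moves": [0,0,0.002,0,1,0,0,0.003,0,1,0,0,0.003,0,1]}}

```text
clock: 16.75
position: [0.5226, -0.2915, 0.1796]
ee_rot: [0.001, 0.058, 0.998, -0.001]
contact_force: [-4.9, 1.3, 7.5]
width: 0.0242
```

The lids seated at TCP z=0.1796, exactly the predicted height, and the force rose. Releasing the post.

Request:
{"api": "step_arm", "payload": {"moves": [0,0,-0.003,0,1,0,0,-0.003,0,-0.2,0,0,-0.003,0,-1,0,0,-0.003,0,-1,0,0,-0.003,0,-1]}}

```text
clock: 17.25
position: [0.5228, -0.2914, 0.1787]
ee_rot: [0.0, 0.058, 0.998, -0.0]
contact_force: [-0.4, -0.5, -1.0]
width: 0.0805
```

Request:
{"api": "step_arm", "payload": {"moves": [0,0,-0.02,0,-1,0,0,-0.08,0,-1,0,0,-0.16,0,-1,0,0,-0.2,0,-1,0,0,-0.2,0,-1]}}

```text
clock: 17.75
position: [0.5243, -0.2925, 0.2835]
ee_rot: [0.004, 0.058, 0.998, -0.002]
contact_force: [0.7, -0.4, -0.0]
width: 0.0855
```

```bash
python3 - <<'E'
from fit import *
T,s=tool(); print(T.round(4),s["contact_force"]); d=look("wrist","w6.png"); hs=cv2.cvtColor(d["frame"],cv2.COLOR_BGR2HSV)
m=cv2.inRange(hs,(100,110,30),(125,255,255)); print(cfit(d,m,.129))
for c,st in blobs(d,(4,120,80),(18,255,255),150): print(c,st,ray(d,*c,.191)[:2].round(4))
E
```

```text
[[-0.9933  0.1152  0.0073  0.5243]
 [ 0.1151  0.9933 -0.0051 -0.2925]
 [-0.0078 -0.0042 -1.      0.2835]
 [ 0.      0.      0.      1.    ]] [ 0.74512866 -0.44508877 -0.00172211]
(array([ 0.5223, -0.2897]), np.float64(0.0798), np.float64(0.0002), 52)
[513.5  65.5] [471, 60, 71, 24, 208] [ 0.4332 -0.1219]
[488.5 203.3] [439, 164, 76, 64, 275] [ 0.5297 -0.128 ]
[277.2 197.6] [263, 190, 29, 18, 278] [ 0.5065 -0.2901]
[277.3 217.5] [263, 204, 30, 28, 634] [ 0.5227 -0.2918]
[ 33.4 279.3] [0, 212, 74, 125, 802] [ 0.5544 -0.5046]
```

View pics/w6.png

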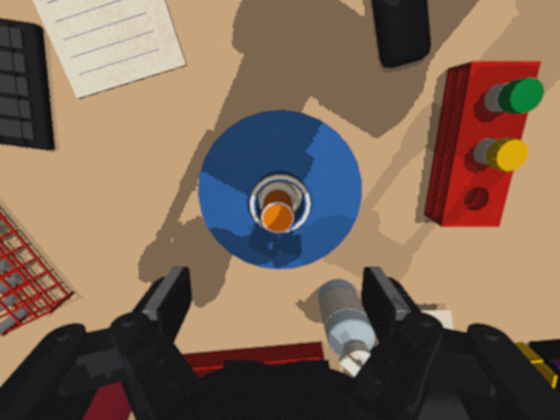

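Lids seated and nested: the cover's circle fit gives centre (0.5223,-0.2897) and the same radius as when first seen; the post top is at (0.5227,-0.2918). The TCP is on axis, so I'll lower onto the collar.

Request:
{"api": "step_arm", "payload": {"moves": [0,0.001,0.04,0,-1,0,0.001,0.1,0,-1,0,0.001,0.16,0,-1,0,0.001,0.2,0,-1,0,0.001,0.2,0,-1]}}

```text
clock: 18.3
position: [0.5199, -0.2888, 0.174]
ee_rot: [-0.004, 0.058, 0.998, 0.003]
contact_force: [-0.6, 1.0, 0.1]
width: 0.0855
```

Request:
{"api": "step_arm", "payload": {"moves": [0,0,0.02,0,-1,0,0,0.04,0,-1,0,0,0.06,0,-1,0,0,0.069,0,-1,0,0,0.069,0,-1]}}

```text
clock: 18.8
position: [0.5223, -0.2905, 0.1436]
ee_rot: [-0.001, 0.058, 0.998, 0.0]
contact_force: [-0.8, 0.7, 0.2]
width: 0.0859
```

Request:
{"api": "step_arm", "payload": {"moves": [0,0,0,0,-0.1,0,0,0,0,0.3,0,0,0,0,0.3,0,0,0,0,1,0,0,0,0,1], "force": 50}}

```text
clock: 19.3
position: [0.5231, -0.291, 0.1454]
ee_rot: [0.001, 0.058, 0.998, -0.0]
contact_force: [-0.3, 1.2, 5.9]
width: 0.0532
```

Request:
{"api": "step_arm", "payload": {"moves": [0,0,0,0,1,0,0,0,0,1,0,0,0,0,1]}}

```text
clock: 19.6
position: [0.5231, -0.291, 0.1454]
ee_rot: [0.001, 0.058, 0.998, -0.0]
contact_force: [0.3, 1.2, 5.2]
width: 0.0529
```

The width of 53 mm matches the collar. Lifting slowly straight up by 110 mm.

Request:
{"api": "step_arm", "payload": {"moves": [0,0,-0.006,0,1,0,0,-0.016,0,1,0,0,-0.03,0,1,0,0,-0.045,0,1,0,0,-0.06,0,1]}}

```text
clock: 20.1
position: [0.5227, -0.2909, 0.1749]
ee_rot: [0.0, 0.058, 0.998, -0.0]
contact_force: [1.1, 0.2, -1.3]
width: 0.0531
```

Request:
{"api": "step_arm", "payload": {"moves": [0,0,-0.02,0,1,0,0,-0.04,0,1,0,0,-0.06,0,1,0,0,-0.08,0,1,0,0,-0.1,0,1]}}

```text
clock: 20.6
position: [0.5226, -0.2908, 0.2253]
ee_rot: [0.0, 0.058, 0.998, -0.0]
contact_force: [0.3, 0.3, -1.9]
width: 0.0528
```

Request:
{"api": "step_arm", "payload": {"moves": [0,0,-0.02,0,1,0,0,-0.04,0,1,0,0,-0.055,0,1,0,0,-0.06,0,1,0,0,-0.06,0,1]}}

```text
clock: 21.1
position: [0.5227, -0.2909, 0.2546]
ee_rot: [0.0, 0.058, 0.998, -0.0]
contact_force: [0.3, 0.1, -2.6]
width: 0.053
```

Request:
{"api": "step_arm", "payload": {"moves": [0,0,0,0,1,0,0,0,0,1,0,0,0,0,1,0,0,0,0,1,0,0,0,0,1]}}

```text
clock: 21.6
position: [0.5226, -0.2908, 0.2541]
ee_rot: [-0.0, 0.058, 0.998, 0.0]
contact_force: [-0.7, -0.7, -1.5]
width: 0.053
```

```bash
python3 - <<'E'
from fit import *
T,s=tool(); print(T.round(4),s["contact_force"],s["width"],np.abs(s["qd"]).max()); w=look("wrist"); d=look("scene")
hs=cv2.cvtColor(w["frame"],cv2.COLOR_BGR2HSV); m=cv2.inRange(hs,(100,110,30),(125,255,255))
c=max(cv2.findContours(m,cv2.RETR_EXTERNAL,cv2.CHAIN_APPROX_NONE)[0],key=cv2.contourArea)
h=cv2.convexHull(c)[:,0].astype(float); h=h[h[:,1]<270]
for zz in(.234,.239,.244):
    P=np.array([ray(w,*p,zz)[:2] for p in h]); c0,r=circ(P); print(zz,c0.round(4),r.round(4),(np.hypot(*(P-c0).T)-r).std().round(5))
u,v=np.round(proj(d,[.5226,-.29,.16])).astype(int); print(u,v)
a=cv2.resize(d["frame"][v-70:v+70,max(u-90,0):u+90],None,fx=3,fy=3,interpolation=cv2.INTER_CUBIC)
b=cv2.resize(w["frame"],(250,188)); o=np.zeros((420,800,3),np.uint8); o[:a.shape[0],:a.shape[1]]=a[:,:800]; o[:188,550:]=b; cv2.imwrite("pics/end.png",o)
E
```

```text
[[-9.933e-01  1.152e-01 -2.000e-04  5.226e-01]
 [ 1.152e-01  9.933e-01  3.000e-04 -2.908e-01]
 [ 3.000e-04  3.000e-04 -1.000e+00  2.541e-01]
 [ 0.000e+00  0.000e+00  0.000e+00  1.000e+00]] [-0.71641429 -0.6504761  -1.49300748] 0.05302532534612837 0.0022921096535592368
0.234 [ 0.5231 -0.2909] 0.0817 0.00017
0.239 [ 0.5205 -0.2906] 0.0789 0.00016
0.244 [ 0.5179 -0.2903] 0.0761 0.00016
192 319
```

View pics/end.png

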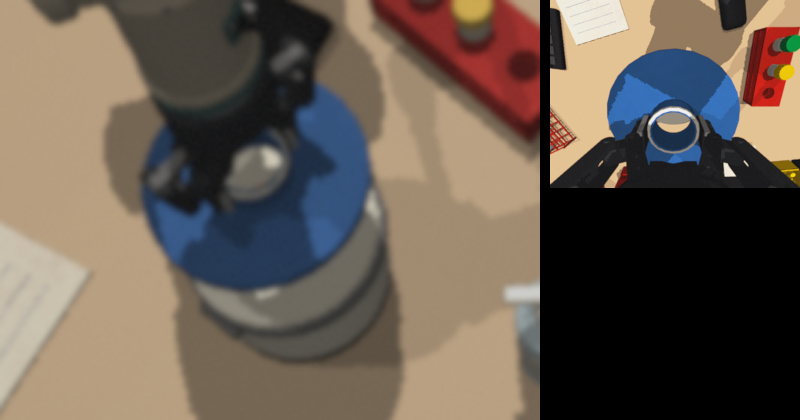

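The cover is held alone: the collar is empty, the measured load is about 1.5 N, and the white inner lid sits on the cooler. Handing in.

```bash
python3 -c "
from rig import job; print(job.sign_off())"
```

```text
the job is handed in; nothing more can be done
None
```

The job is handed in at about 21.7 s; no verdict was given. The purple tube is in the well, both lids were set on the cooler and the post let go, and the arm is holding the blue cover alone above its seat.

**Last checks:**
- **Cover:** it was lifted 109 mm (TCP z 0.145 to 0.254 m) and held still. The gripper opening was 53 mm, matching the collar. The load was about 1.5 N, which is the cover's weight alone. Its rim fits a level circle of 82 mm radius at z ≈ 0.234 m.
- **Inner lid:** it seated at exactly the predicted height. The final picture shows the white lid on the cooler and nothing left in the cover's collar. I did not measure its position again after lifting the cover.
- **Tube:** before the lids went on, its cap was about 7 mm off the well's axis, a lean of about 0.1 rad against the 0.2 limit. It has not been visible since.

**One disagreement:** single-view positions of the cap in the well differed by up to about 8 mm. The top view was probably partly blocked by the arm. The scene and wrist views agreed once I allowed for the cap's side being visible.

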